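Park the sampling arm and load the filter cassette

TASK

On the filter test stand, push the counterweighted sampling arm up by its red bar, past its balance point, so that it stays parked fully back by itself. Then push the blue filter cassette along its channel until it is fully home against the black stop, where the bell was. Only push, gently, with the shut fingers: do not fling the arm, do not grip, lift or tip the cassette, leave everything else on the bench where it is, and finish clear of everything.

Things in the scene. Friction and masses are not known exactly. Their poses are not given: they have to be found in the camera images.
- stand: Filter test stand, bolted down: aluminium base plate 350 x 130 mm, 12 mm thick. Origin at table height, 165 mm from the plate's end to the hinge side and 185 mm from its open end, midway across; x along the plate from open end (where the cassette waits) to hinge end, y across, z up. Two blue cheeks 130 mm high, x = 95 to 145 mm, y = 32 to 42 mm either side, carry the hinge.
- seat (a point): Where the centre of the cassette's underside lies when fully home: on the plate's top (12 mm above the table) at stand x = 0, y = 0; axes as the stand's (x = push direction of arm and cassette). The channel runs along x = -180 to +20 mm between white rails 55 mm apart inside and 8 mm high above the plate; the black stop, 10 mm high, has its face at x = +25 mm.
- hinge (a point): Centre of the arm's hinge, at stand x = 120 mm, 110 mm above the table; the hinge axis is level, along stand y.
- push_bar (a point): Centre of the red push bar at the arm's free end: round, level, 16 mm thick, 80 mm long along stand y. With the arm down it is 180 mm before the hinge (stand -x) and 85 mm above it, 195 mm above the table; it moves on a circle of 199 mm radius about the hinge and is highest, 309 mm above the table, straight over the hinge, at 1.13 rad.
- sampler (a joint): Angle of the sampling arm (rad): 0 = down, its clear bell (54 mm wide, underside 29 mm above the table) over the seat, blocking the cassette; grows as the bar is pushed to stand +x and rises; 1.75 = fully back. Counterweighted: below about 0.85 it falls back when let go, above that it goes on by itself, damped, to 1.75 and stays (parked: above 1.6). A few newtons on the bar move it.
- cassette: Blue round filter cassette, loose, 50 mm across and 34 mm high, about 100 g, standing in the channel 90 to 140 mm before the seat (stand -x). Origin at the centre of its underside, z up.
- spare_cassette: Orange filter cassette, same size, loose on the bench beyond the stand; bystander, origin at the centre of its underside.
- wash_bottle: Amber bottle, 56 mm across, 130 mm high, loose bystander beyond the hinge end; origin under its centre.
- screwdriver: Yellow screwdriver lying on the bench on the robot's side of the stand, loose bystander; origin under its middle, x along it.
- coupling: Brass pipe coupling, 38 mm across, 50 mm high, loose bystander; origin under its centre.
- grease_jar: White jar with blue cap, 60 mm across, 60 mm high, loose bystander; origin under its centre.
- tub: Blue open tub, 110 mm across, 110 mm high, loose bystander; origin under its centre.
Things that resemble listed ones, but are neither listed nor needed, are in the scene too. Leave any purple look-alike of the cassette alone.

How it is judged (in metres and radians):
On the way, in this order (a step that is already met when the one before it is completed fails the run):
1. the arm is parked back by itself (value of joint sampler above 1.6 rad and velocity of joint sampler between -0.1 and 0.1 rad/s and contact force between the fingers and sampler below 0.2 N), for 0.2 s.
2. the blue cassette is fully home against the stop (x of cassette in the frame of seat above -0.006 m and horizontal distance between cassette and seat below 0.008 m and z of cassette in the frame of seat below 0.004 m and angle between cassette's own z axis and vertical below 0.1 rad and linear speed of cassette below 0.02 m/s), for 0.2 s.
At the end, for the whole second after the job is handed in: The arm stays back above 1.6 rad, at rest, and the blue cassette stands flat in the channel, at rest, within 6 mm of the stop (all of step 2 and value of joint sampler above 1.6 rad and velocity of joint sampler between -0.1 and 0.1 rad/s); the robot touches nothing.
It fails at once if the arm is flung (over 3 rad/s) (velocity of joint sampler above 3 rad/s).
It fails at once if the arm or the stand is pushed harder than 25 N (contact force between the arm and sampler above 25 N or contact force between the fingers and stand above 25 N).
It fails at once if the cassette is pressed or pinched harder than 25 N (contact force between the fingers and cassette above 25 N).
It fails at once if the cassette is lifted or tipped (z of cassette in the frame of seat above 0.01 m or angle between cassette's own z axis and vertical above 0.5 rad).
It fails at once if a bystander is moved more than 25 mm (distance of any of spare_cassette, wash_bottle, screwdriver, coupling, grease_jar, tub from where it was at the start of the episode above 0.025 m).
It also fails if it takes over 56 s, if anything falls off the work surface, if the arm or the gripper's body presses on something with over 40 N, if the wrist force passes 120 N, or if a joint passes its speed limit or range.

ROBOT

A 7-joint arm with a two-finger parallel gripper is mounted at the origin on the work surface. World frame = base frame: x ahead of the robot, y to its left, z up, the work surface at z = 0. Lengths are in m, angles in degrees, forces in N, time in s.
With the tool pointing down it reaches from about 0.4 to 0.875 m from the base axis. Payload 6.5 kg.
Tool frame: the origin (TCP) lies midway between the tips of the shut fingers; the grasp point (between the pads) lies 19 mm behind it; z points along the fingers, y is the line along which they close (so a half turn about z gives the same grasp; the last joint's range is limited). The gripper opens to 88 mm and grips with 3 to 60 N. Pads are 18 mm wide; open, the fingers measure 123 mm over their backs; the gripper's body (75 mm by 187 mm) begins 45 mm behind the grasp point.
Start: joints at [-78.392, 30.733, -0.252, 88.115, 0.149, 61.152, -4.079], TCP at [0.173, 0.627, 0.239] pointing down, gripper open.
Joint ranges: [-154.64, 154.64], [-21.42, 123.67], [-72.66, 72.17], [13.99, 137.28], [-74.86, 254.86], [10.95, 109.41], [-158.01, 158.01]. Speed limits (degrees/s): [136.94, 136.94, 180, 180, 180, 180, 180].

INTERFACE

Orientations are given as [roll, pitch, yaw] about the fixed x, y, z axes, in that order (R = Rz(yaw) Ry(pitch) Rx(roll)).
In Python, from station import sense, get_image, manip gives the robot as it stands.
- The arm moves only by the shell command python3 -m inch 'ROWS'. ROWS is a JSON object of lists of equal length, an entry for each row: "claw": the finger opening in mm, from 0 to 88.1; "dp": the shift along the tool's x, y, z each as a share of 0.15 m, from -1 to 1, a list of three; "rot": the turn, a rotation vector about the tool's x, y, z each as a share of 0.12 rad, from -1 to 1, a list of three. A call has exactly 10 rows; each row shifts and turns the commanded pose from where the row before left it, along the tool's axes as they then stand; what a row does not reach is not made up. A row lasts 1/8 s, in which the tool goes at most 62.5 mm and 10.7 degrees, less where a joint would pass 70% of its speed; a pose out of reach is approached as far as the arm can. A call with a number of a shift or a turn outside -1 to 1 is refused whole. A call with a gripper value outside its range is refused whole. The fingers move at their own pace and stop on an object; the grip force is fixed at half the most. Time passes only in rows, so rows that do not move let the fingers close, or fill a call up. It gives the time, the measured TCP pose, the force, the opening and the grip force at its end, in the units of the state.
- sense(): the state, without advancing time (a new reading comes with each control period).
- get_image(name): name is "scene" or "top"; returns a dict with "color" (384x512x3 uint8, red, green, blue), "K" (3x3 intrinsics, pixels), "extrinsics" (4x4, takes a point from camera to world coordinates). Camera axes: x right, y up, looking along -z (the intrinsics and any distortion apply to the point x, -y, -z); pixel columns grow to the right and rows downward; lengths in m; the calibration is good to about 2 mm. A picture is of the moment at which its call begins. There is no depth.
- manip.job_done(): hands the job in; it is judged then, once.
The state is a dict: "t": time; "joint_pos": joint angles; "joint_velocities": joint speeds; "joint_torque": joint torques, N m; "eef_pos": TCP position; "eef_rot": TCP orientation; "force": force on the tool from outside, world axes, zero at the start; "ft_torque": the same for the moment, N m; "finger_gap": finger opening in m; "grasp_force": force on a finger pad.
Only numpy, scipy, OpenCV 4.12 (cv2) and the standard library are available. Lean on these libraries where they do the work, as an engineer would, in place of code of your own. Each camera call takes 0.05 s, during which the arm holds its last target. There are 200 camera calls.

## Working session

There is one attempt and no reset: what is moved stays moved. The work goes in short steps, Python scripts to look and compute and a shell command to move; the robot and the scene stay as the last step left them, time stands still between calls to the robot, and variables do not carry over. Pictures are saved under pics/ and viewed, at most 10 in all, crops included, and the job is handed in when it is done.

```bash
mkdir -p pics
python3 - <<'E'
from station import sense,get_image
import cv2,json,numpy as np
for n in("scene","top"):
    d=get_image(n); cv2.imwrite(f"pics/{n}0.png",cv2.resize(d["color"][:,:,::-1],(800,600),interpolation=cv2.INTER_CUBIC))
    np.savez(f"{n}0.npz",**d)
    print(n,np.round(d["K"],1).tolist(),np.round(d["extrinsics"],3).tolist(),d.keys())
s=sense();print(s["t"],s["eef_pos"],s["eef_rot"],s["finger_gap"])
E
```

```text
scene [[486.2, 0.0, 251.9], [0.0, 486.2, 188.4], [0.0, 0.0, 1.0]] [[0.553, -0.648, 0.523, 1.404], [0.833, 0.418, -0.363, -0.584], [0.017, 0.636, 0.771, 1.342], [0.0, 0.0, 0.0, 1.0]] dict_keys(['color', 'K', 'extrinsics'])
top [[435.7, 0.0, 263.9], [0.0, 435.7, 187.7], [0.0, 0.0, 1.0]] [[0.026, 0.996, -0.082, 0.472], [-1.0, 0.025, -0.008, -0.039], [-0.005, 0.082, 0.997, 1.445], [0.0, 0.0, 0.0, 1.0]] dict_keys(['color', 'K', 'extrinsics'])
0.1 [0.17248644 0.62612099 0.23791153] [-1.79908943e+02  7.27423489e-03  1.64603464e+02] 0.08785427664689019
```

View pics/scene0.png

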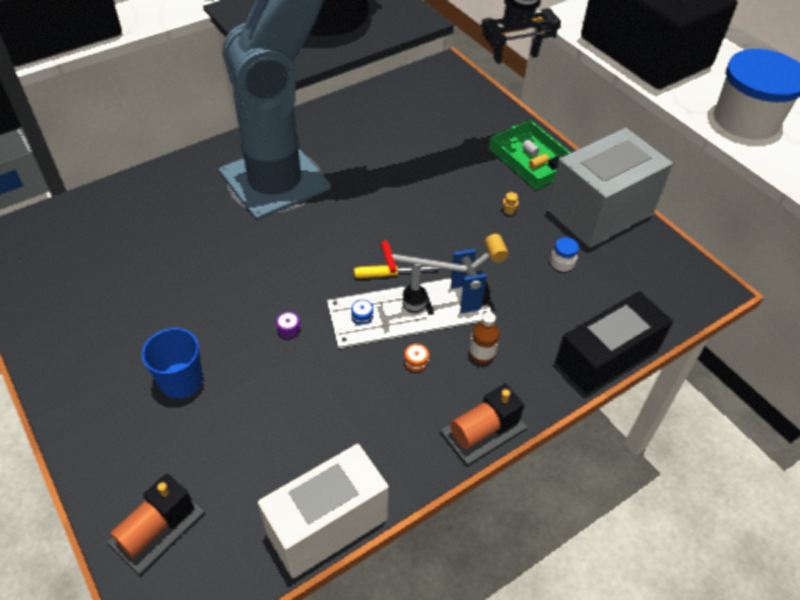

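View pics/top0.png

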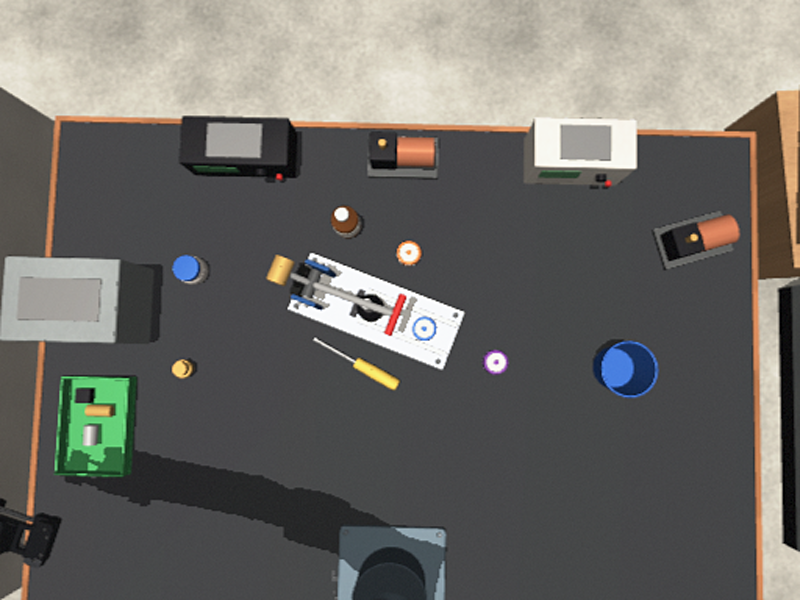

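The views show the stand with its open end to the right in the top view. In the 800x600 top picture the plate corners are about (464,313), (443,369), (310,253) and (289,309), the red bar is at (397,314) and the blue cassette at (424,328). The purple look-alike at (496,362) is outside the channel.

```bash
cat > h.py <<'E'
import numpy as np,cv2
from scipy.optimize import least_squares
from station import sense,get_image
def load(n):
    return dict(np.load(f"{n}0.npz"))
def proj(d,P):
    P=np.atleast_2d(P); E=np.linalg.inv(d["extrinsics"]); c=P@E[:3,:3].T+E[:3,3]
    q=c*[1,-1,-1]; q=q@d["K"].T; return q[:,:2]/q[:,2:]
def ray(d,uv,z):
    v=np.linalg.inv(d["K"])@[uv[0],uv[1],1]; R=d["extrinsics"][:3,:3]; o=d["extrinsics"][:3,3]
    w=R@(v*[1,-1,-1]); return o+w*(z-o[2])/w[2]
def blob(d,lo,hi,box):
    h=cv2.cvtColor(d["color"],cv2.COLOR_RGB2HSV); m=cv2.inRange(h,lo,hi); k=np.zeros_like(m)
    x0,y0,x1,y1=[int(b*.64) for b in box]; k[y0:y1,x0:x1]=m[y0:y1,x0:x1]
    ys,xs=np.nonzero(k); return np.array([xs.mean(),ys.mean()]),len(xs),np.c_[xs,ys]
def stand(p,L):
    c,s=np.cos(p[2]),np.sin(p[2]); L=np.atleast_2d(L)
    return np.c_[p[0]+c*L[:,0]-s*L[:,1],p[1]+s*L[:,0]+c*L[:,1],L[:,2]]
E
python3 - <<'E'
from h import *
t,s=load("top"),load("scene")
rt,n1,pt=blob(t,(0,150,90),(8,255,255),(370,280,420,345))
rs,n2,ps=blob(s,(0,150,90),(8,255,255),(370,230,410,280))
print(rt,n1,rs,n2)
def bl(d,b):
    u,n,p=blob(d,(105,120,60),(120,255,255),b); (c,r)=cv2.minEnclosingCircle(p.astype(np.float32)); return np.array(c),u,r,n
ct=bl(t,(405,312,445,346)); cs=bl(s,(345,295,378,328)); print(ct,cs)
corn=np.array([[464,313],[443,369],[310,253],[289,309]])*.64
L=np.array([[-.185,-.065,.012],[-.185,.065,.012],[.165,-.065,.012],[.165,.065,.012]])
def f(p): return np.r_[(proj(t,stand(p,L))-corn).ravel(),(proj(t,stand(p,[-.06,0,.2]))-rt).ravel(),(proj(s,stand(p,[-.06,0,.198]))-rs).ravel()]
r=least_squares(f,[.5,0,1.2],loss="soft_l1"); p=r.x; print(p,np.degrees(p[2]),np.round(f(p),1))
np.save("p.npy",p)
for d,c in((t,ct),(s,cs)):
    for k in c[:2]:
        for z in(.046,.030):
            w=ray(d,k,z); R=np.array([[np.cos(p[2]),np.sin(p[2])],[-np.sin(p[2]),np.cos(p[2])]])
            print(z,w[:2].round(4),(R@(w[:2]-p[:2])).round(4))
im=t["color"][:,:,::-1].copy()
pts=np.r_[stand(p,L),stand(p,[[-.06,.04,.195],[-.06,-.04,.195],[.12,0,.11],[.025,.0275,.012],[-.18,.0275,.02],[-.18,-.0275,.02]])]
im=cv2.resize(im[140:260,160:320],(800,600),interpolation=cv2.INTER_CUBIC)
for u in proj(t,pts): cv2.circle(im,tuple(int(v) for v in (u-[160,140])*5+2.5),4,(0,255,0),1)
cv2.imwrite("pics/c1.png",im)
E
```

```text
[252.7107438  200.90909091] 121 [248.33684211 163.05263158] 95
(array([271.28787231, 210.07575989]), array([271.59615385, 210.59615385]), 7.436546802520752, 52) (array([231.28260803, 200.32608032]), array([231.21311475, 202.14754098]), 7.1088337898254395, 61)
[0.55442243 0.057244   1.22794289] 70.35594526307527 [ 0.2 -0.9 -0.4  0.3  0.1 -0.4 -1.1  0.2  0.2  0.3 -0.7  0.3]
0.046 [ 0.5151 -0.0541] [-0.1181 -0.0004]
0.03 [ 0.5156 -0.0543] [-0.1181 -0.001 ]
0.046 [ 0.5135 -0.0552] [-0.1196  0.0008]
0.03 [ 0.514  -0.0554] [-0.1196  0.0003]
0.046 [ 0.5307 -0.0612] [-0.1196 -0.0175]
0.03 [ 0.5199 -0.0548] [-0.1171 -0.0052]
0.046 [ 0.5372 -0.0656] [-0.1215 -0.0251]
0.03 [ 0.5265 -0.0592] [-0.119  -0.0129]
```

View pics/c1.png

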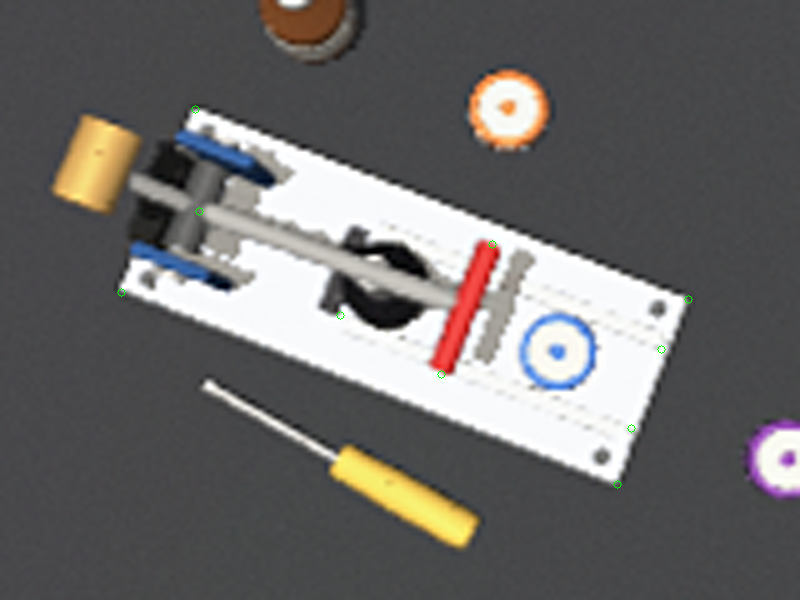

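```bash
python3 -m inch '{"claw":[0,0,0,0,0,0,0,0,0,0],"dp":[[-0.18,-0.175,-0.03],[-0.18,-0.175,-0.03],[-0.18,-0.175,-0.03],[-0.18,-0.175,-0.03],[-0.18,-0.175,-0.03],[-0.18,-0.175,-0.03],[-0.18,-0.175,-0.03],[-0.18,-0.175,-0.03],[-0.18,-0.175,-0.03],[-0.18,-0.175,-0.03]],"rot":[[0,0,0],[0,0,0],[0,0,0],[0,0,0],[0,0,0],[0,0,0],[0,0,0],[0,0,0],[0,0,0],[0,0,0]]}'
cat > w.py <<'E'
from h import *
import sys
from scipy.spatial.transform import Rotation as Ro
p=np.load("p.npy"); s=sense(); e=np.array(s["eef_pos"]); c,n=np.cos(p[2]),np.sin(p[2])
d=e[:2]-p[:2]; print("t",round(s["t"],2),"stand mm",np.round([1e3*(c*d[0]+n*d[1]),1e3*(-n*d[0]+c*d[1]),1e3*e[2]],1),"rpy",np.round(s["eef_rot"],1),"yaw err to stand",round(s["eef_rot"][2]-np.degrees(p[2]),2),"F",np.round(s["force"],1),"q",np.round(s["joint_pos"],0),"gap",round(s["finger_gap"],4))
if len(sys.argv)>1:
    g=stand(p,[float(a)/1e3 for a in sys.argv[1:4]])[0]
    R=Ro.from_euler("xyz",s["eef_rot"],degrees=True); print("dp total units",np.round(R.inv().apply(g-e)/.15,3))
    T=Ro.from_euler("xyz",[180,0,np.degrees(p[2])],degrees=True); print("rot units",np.round((R.inv()*T).as_rotvec()/.12,2))
E
python3 w.py -130 0 300
```

```text
t: 1.35
eef_pos: [0.3636, 0.3005, 0.2836]
eef_rot: [-180.0, -0.0, 164.6]
force: [0.3, -0.8, 0.7]
finger_gap: 0.0003
grasp_force: 0.0
t 1.35 stand mm [165.  261.5 283.6] rpy [-180.    -0.   164.6] yaw err to stand 94.24 F [ 0.3 -0.8  0.7] q [-52.  10.   7. 112.  -2.  58.  31.] gap 0.0003
dp total units [-1.593 -2.09  -0.108]
rot units [-0.    0.   13.71]
```

```bash
python3 -m inch '{"claw":[0,0,0,0,0,0,0,0,0,0],"dp":[[-0.16,-0.21,-0.01],[-0.16,-0.21,-0.01],[-0.16,-0.21,-0.01],[-0.16,-0.21,-0.01],[-0.16,-0.21,-0.01],[-0.16,-0.21,-0.01],[-0.16,-0.21,-0.01],[-0.16,-0.21,-0.01],[-0.16,-0.21,-0.01],[-0.16,-0.21,-0.01]],"rot":[[0,0,0],[0,0,0],[0,0,0],[0,0,0],[0,0,0],[0,0,0],[0,0,0],[0,0,0],[0,0,0],[0,0,0]]}'
python3 -m inch '{"claw":[0,0,0,0,0,0,0,0,0,0],"dp":[[0,0,0],[0,0,0],[0,0,0],[0,0,0],[0,0,0],[0,0,0],[0,0,0],[0,0,0],[0,0,0],[0,0,0]],"rot":[[0,0,1],[0,0,1],[0,0,1],[0,0,1],[0,0,1],[0,0,1],[0,0,1],[0,0,1],[0,0,1],[0,0,1]]}'
python3 w.py -130 0 172
```

```text
t: 2.6
eef_pos: [0.5111, -0.0666, 0.2986]
eef_rot: [180.0, -0.0, 164.6]
force: [0.5, -0.8, 0.3]
finger_gap: 0.0003
grasp_force: 0.0
t: 3.85
eef_pos: [0.5107, -0.0655, 0.2984]
eef_rot: [-180.0, -0.0, 95.6]
force: [-0.4, 0.1, 0.7]
finger_gap: 0.0008
grasp_force: 0.0
t 3.85 stand mm [-130.3   -0.   298.4] rpy [-180.    -0.    95.6] yaw err to stand 25.27 F [-0.4  0.1  0.7] q [-28.  16.  37. 106. -11.  62.  19.] gap 0.0008
dp total units [0.002 0.001 0.843]
rot units [-0.01  0.    3.68]
```

```bash
python3 -m inch '{"claw":[0,0,0,0,0,0,0,0,0,0],"dp":[[0,0,0.1],[0,0,0.1],[0,0,0.1],[0,0,0.1],[0,0,0.1],[0,0,0.1],[0,0,0.1],[0,0,0.1],[0,0,0.04],[0,0,0]],"rot":[[0,0,0.92],[0,0,0.92],[0,0,0.92],[0,0,0.92],[0,0,0],[0,0,0],[0,0,0],[0,0,0],[0,0,0],[0,0,0]]}'
python3 w.py -80 0 172
python3 - <<'E'
import numpy as np
for th in np.arange(0,1.25,.1):
    a=np.arctan2(85,180)+th; print(round(th,2),np.round([120-199*np.cos(a),110+199*np.sin(a)],0))
E
```

```text
t: 5.1
eef_pos: [0.5108, -0.0656, 0.1724]
eef_rot: [-180.0, 0.0, 70.5]
force: [0.0, -0.9, 0.5]
finger_gap: 0.0003
grasp_force: 0.0
t 5.1 stand mm [-130.4   -0.2  172.4] rpy [-180.     0.    70.5] yaw err to stand 0.18 F [ 0.  -0.9  0.5] q [-27.  27.  37. 113. -22.  47.   3.] gap 0.0003
dp total units [ 0.336 -0.     0.003]
rot units [-0.    0.    0.03]
0.0 [-60. 195.]
0.1 [-51. 213.]
0.2 [-39. 229.]
0.3 [-27. 244.]
0.4 [-13. 258.]
0.5 [  3. 271.]
0.6 [ 19. 282.]
0.7 [ 37. 291.]
0.8 [ 56. 298.]
0.9 [ 75. 304.]
1.0 [ 94. 307.]
1.1 [114. 309.]
1.2 [134. 309.]
```

```bash
python3 -m inch '{"claw":[0,0,0,0,0,0,0,0,0,0],"dp":[[0.1,0,0],[0.1,0,0],[0.1,0,0],[0.03,0,0],[0.03,0,-0.02],[0.027,0,-0.04],[0.027,0,-0.04],[0.027,0,-0.04],[0.027,0,-0.04],[0.027,0,-0.04]],"rot":[[0,0,0],[0,0,0],[0,0,0],[0,0,0],[0,0,0],[0,0,0],[0,0,0],[0,0,0],[0,0,0],[0,0,0]]}'
python3 w.py -30 0 232
python3 - <<'E'
from h import *
d=get_image("scene"); im=d["color"][120:230,170:340,::-1]; cv2.imwrite("pics/c2.png",cv2.resize(im,(800,518),interpolation=cv2.INTER_CUBIC))
E
```

```text
t: 6.35
eef_pos: [0.5345, 0.0015, 0.2064]
eef_rot: [-179.9, 0.2, 70.4]
force: [-4.8, -7.4, 4.8]
finger_gap: 0.0004
grasp_force: 4.3
t 6.35 stand mm [-5.920e+01  1.000e-01  2.064e+02] rpy [-179.9    0.2   70.4] yaw err to stand 0.01 F [-4.8 -7.4  4.8] q [-35.  26.  38. 109. -20.  52.  -6.] gap 0.0004
dp total units [ 0.194  0.    -0.171]
rot units [-0.01  0.03  0.  ]
```

View pics/c2.png

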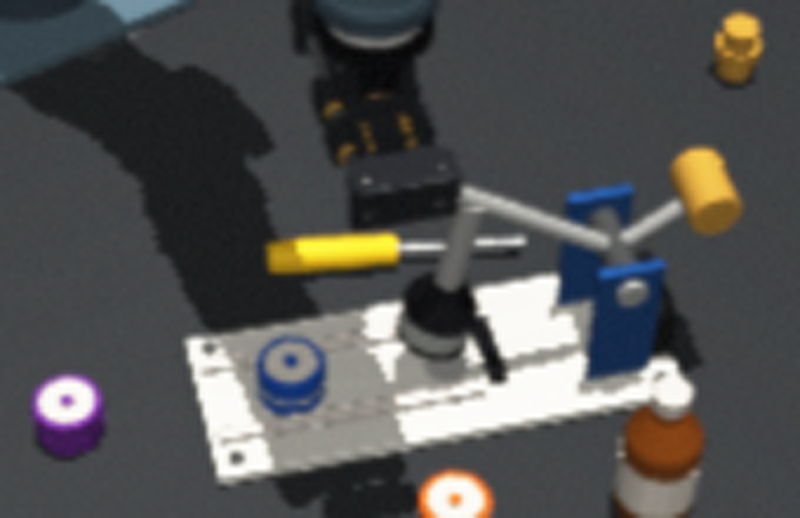

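The arm lifts as planned: the bell, at crop (437,320), is swinging up, and the contact force is about 10 N. I'll keep following the arc.

```bash
python3 -m inch '{"claw":[0,0,0,0,0,0,0,0,0,0],"dp":[[0.037,0,-0.044],[0.037,0,-0.042],[0.037,0,-0.04],[0.037,0,-0.04],[0.037,0,-0.04],[0.044,0,-0.032],[0.044,0,-0.032],[0.044,0,-0.032],[0.044,0,-0.03],[0.044,0,-0.03]],"rot":[[0,0,0],[0,0,0],[0,0,0],[0,0,0],[0,0,0],[0,0,0],[0,0,0],[0,0,0],[0,0,0],[0,0,0]]}'
python3 w.py 60 0 282
```

```text
t: 7.65
eef_pos: [0.556, 0.0628, 0.2601]
eef_rot: [-180.0, -0.0, 70.6]
force: [0.5, -0.7, -0.7]
finger_gap: 0.0002
grasp_force: 0.3
t 7.65 stand mm [  5.8   0.4 260.1] rpy [-180.    -0.    70.6] yaw err to stand 0.23 F [ 0.5 -0.7 -0.7] q [-41.  24.  39. 103. -17.  60. -14.] gap 0.0002
dp total units [ 0.362  0.004 -0.146]
rot units [-0.   -0.    0.03]
```

Run:
```python
from h import *
d=get_image("scene"); im=d["color"][100:230,170:340,::-1]; cv2.imwrite("pics/c3.png",cv2.resize(im,(784,600),interpolation=cv2.INTER_CUBIC))
```

```text
(no output)
```

View pics/c3.png

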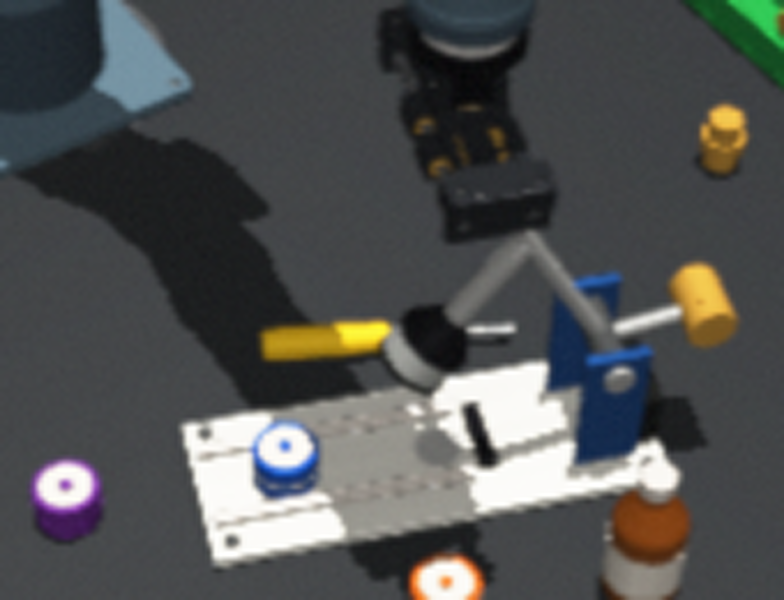

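The arm is at about 0.6 rad, with the bell at crop (427,345), and the cassette hasn't moved. I'll push on past the balance point.

```bash
python3 -m inch '{"claw":[0,0,0,0,0,0,0,0,0,0],"dp":[[0.04,0,-0.022],[0.04,0,-0.02],[0.04,0,-0.018],[0.04,0,-0.016],[0.04,0,-0.015],[0.04,0,-0.014],[0.04,0,-0.013],[0.04,0,-0.012],[0.04,0,-0.01],[0.04,0,-0.01]],"rot":[[0,0,0],[0,0,0],[0,0,0],[0,0,0],[0,0,0],[0,0,0],[0,0,0],[0,0,0],[0,0,0],[0,0,0]]}'
python3 - <<'E'
from h import *
d=get_image("scene"); im=d["color"][100:230,170:340,::-1]; cv2.imwrite("pics/c4.png",cv2.resize(im,(784,600),interpolation=cv2.INTER_CUBIC))
E
```

```text
t: 8.95
eef_pos: [0.576, 0.1188, 0.2826]
eef_rot: [-180.0, -0.0, 70.6]
force: [0.3, -0.3, -0.7]
finger_gap: 0.0005
grasp_force: 0.1
```

View pics/c4.png

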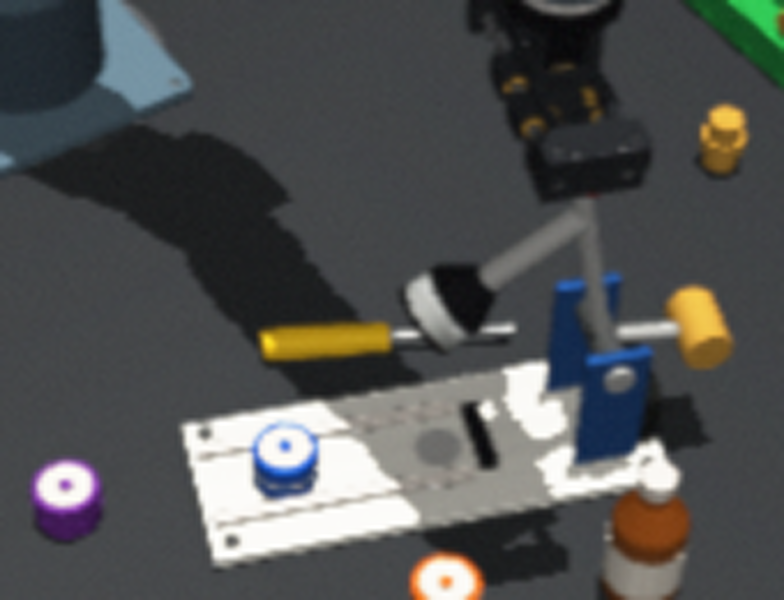

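The arm is upright near 0.9 rad: the boom top is at crop (585,210) and the bell at (445,305). I'll give it a short further nudge, then retreat up and back.

```bash
python3 -m inch '{"claw":[0,0,0,0,0,0,0,0,0,0],"dp":[[0.035,0,-0.01],[0.035,0,-0.01],[0.035,0,-0.01],[0.03,0,-0.01],[-0.03,0,-0.1],[-0.08,0,-0.15],[-0.08,0,-0.15],[-0.08,0,-0.15],[-0.08,0,-0.15],[-0.08,0,-0.15]],"rot":[[0,0,0],[0,0,0],[0,0,0],[0,0,0],[0,0,0],[0,0,0],[0,0,0],[0,0,0],[0,0,0],[0,0,0]]}'
python3 w.py -160 0 300
python3 - <<'E'
from h import *
d=get_image("scene"); im=d["color"][80:230,160:350,::-1]; cv2.imwrite("pics/c5.png",cv2.resize(im,(760,600),interpolation=cv2.INTER_CUBIC))
E
```

```text
t: 10.25
eef_pos: [0.5609, 0.0753, 0.4179]
eef_rot: [180.0, -0.0, 70.5]
force: [0.1, -0.1, -0.1]
finger_gap: 0.0005
grasp_force: 0.0
t 10.25 stand mm [ 19.2  -0.  417.9] rpy [180.   -0.   70.5] yaw err to stand 0.13 F [ 0.1 -0.1 -0.1] q [-45.  17.  43.  89. -12.  78. -21.] gap 0.0005
dp total units [-1.195 -0.004  0.785]
rot units [ 0.01 -0.01  0.02]
```

View pics/c5.png

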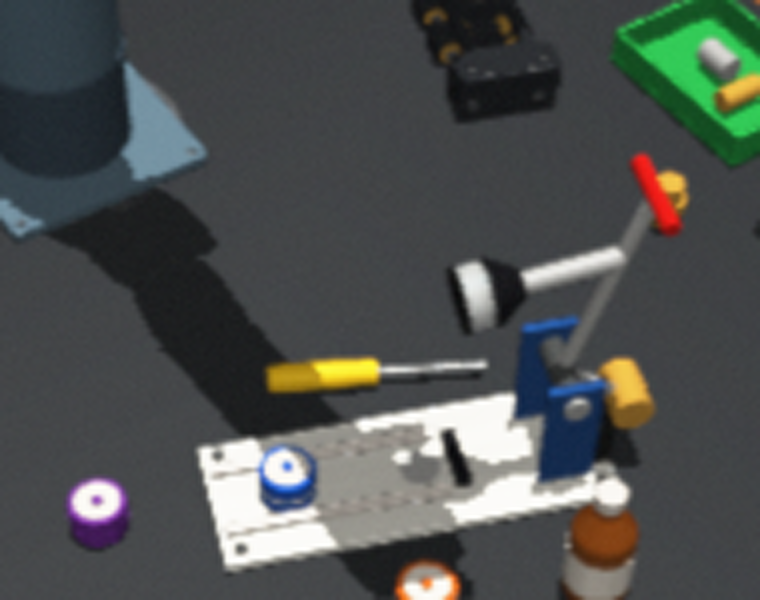

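The arm is swinging back by itself, with the red bar at crop (657,195) beyond the hinge, and the cassette is undisturbed at (288,475). Next I go behind the cassette.

```bash
python3 -m inch '{"claw":[0,0,0,0,0,0,0,0,0,0],"dp":[[-0.13,0,0.06],[-0.13,0,0.06],[-0.13,0,0.06],[-0.13,0,0.08],[-0.13,0,0.08],[-0.13,0,0.08],[-0.13,0,0.08],[-0.13,0,0.08],[-0.13,0,0.1],[-0.13,0,0.1]],"rot":[[0,0,0],[0,0,0],[0,0,0],[0,0,0],[0,0,0],[0,0,0],[0,0,0],[0,0,0],[0,0,0],[0,0,0]]}'
python3 w.py -176 0 30
python3 - <<'E'
from h import *
t=get_image("top"); s=get_image("scene")
np.savez("top1.npz",**t)
p=np.load("p.npy")
rt,n1,_=blob(t,(0,150,90),(8,255,255),(200,200,420,345)); rs,n2,_=blob(s,(0,150,90),(8,255,255),(400,150,560,280))
def bar(th):
    a=np.arctan2(85,180)+th; return stand(p,[.120-.199*np.cos(a),0,.110+.199*np.sin(a)])
for nm,d,r in(("top",t,rt),("scene",s,rs)):
    th=np.arange(1.,1.9,.01); e=[np.linalg.norm(proj(d,bar(x))[0]-r) for x in th]; print(nm,r,n1,n2,th[np.argmin(e)],min(e))
u,n,q=blob(t,(105,120,60),(120,255,255),(405,312,445,346)); c,_=cv2.minEnclosingCircle(q.astype(np.float32)); print(c,u,n,ray(t,c,.046))
E
```

```text
t: 11.55
eef_pos: [0.4955, -0.1085, 0.298]
eef_rot: [-180.0, 0.0, 70.5]
force: [0.5, -0.5, 0.5]
finger_gap: 0.0003
grasp_force: 0.0
t 11.55 stand mm [-1.759e+02 -2.000e-01  2.980e+02] rpy [-180.     0.    70.5] yaw err to stand 0.18 F [ 0.5 -0.5  0.5] q [-30.  16.  46. 108. -13.  62.   1.] gap 0.0003
dp total units [-1.000e-03 -1.000e-03  1.787e+00]
rot units [-0.    0.    0.03]
top [150.24096386 159.91566265] 166 108 1.7700000000000007 0.6881805569832531
scene [339.75925926 131.98148148] 166 108 1.7800000000000007 0.5488895555016589
(271.2878723144531, 210.0757598876953) [270.41860465 210.20930233] 43 [ 0.51512438 -0.05413978  0.046     ]
```

The arm is parked at about 1.75 rad, and the cassette is unmoved. Now I descend behind it.

```bash
python3 -m inch '{"claw":[0,0,0,0,0,0,0,0,0,0],"dp":[[0,0,0.22],[0,0,0.22],[0,0,0.22],[0,0,0.22],[0,0,0.22],[0,0,0.22],[0,0,0.2],[0,0,0.15],[0,0,0.1],[0,0,0.017]],"rot":[[0,0,0],[0,0,0],[0,0,0],[0,0,0],[0,0,0],[0,0,0],[0,0,0],[0,0,0],[0,0,0],[0,0,0]]}'
python3 w.py -40 0 30
```

```text
t: 12.9
eef_pos: [0.4962, -0.107, 0.0305]
eef_rot: [-180.0, -0.0, 70.6]
force: [0.9, 0.8, 1.0]
finger_gap: 0.0005
grasp_force: 0.0
t 12.9 stand mm [-174.2   -0.3   30.5] rpy [-180.    -0.    70.6] yaw err to stand 0.21 F [0.9 0.8 1. ] q [-14.  40.  28. 117. -35.  31.  19.] gap 0.0005
dp total units [0.895 0.001 0.003]
rot units [-0.01 -0.    0.03]
```

```bash
python3 -m inch '{"claw":[0,0,0,0,0,0,0,0,0,0],"dp":[[0.05,0,0],[0.05,0,0],[0.04,0,0],[0.04,0,0],[0.04,0,0],[0.045,0,0],[0.045,0,0],[0.045,0,0],[0.045,0,0],[0.045,0,0]],"rot":[[0,0,0],[0,0,0],[0,0,0],[0,0,0],[0,0,0],[0,0,0],[0,0,0],[0,0,0],[0,0,0],[0,0,0]]}'
python3 w.py -45 0 30
python3 - <<'E'
from h import *
d=get_image("scene"); im=d["color"][110:230,190:340,::-1]; cv2.imwrite("pics/c6.png",cv2.resize(im,(750,600),interpolation=cv2.INTER_CUBIC))
E
```

```text
t: 14.15
eef_pos: [0.5186, -0.0439, 0.031]
eef_rot: [180.0, -0.0, 70.5]
force: [-0.6, -1.1, 1.4]
finger_gap: 0.0002
grasp_force: 0.7
t 14.15 stand mm [-107.3   -0.3   31. ] rpy [180.   -0.   70.5] yaw err to stand 0.19 F [-0.6 -1.1  1.4] q [-22.  41.  29. 115. -36.  32.  12.] gap 0.0002
dp total units [ 0.415 -0.     0.006]
rot units [ 0.   -0.    0.03]
```

View pics/c6.png

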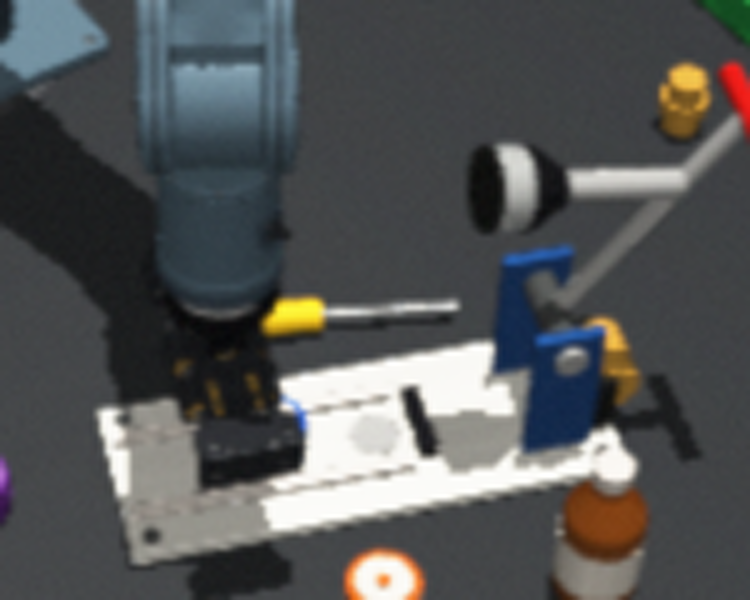

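The cassette, its blue edge at crop (295,415), is moving ahead of the fingers. The parked bell at (510,190) is well clear of the wrist.

```bash
python3 -m inch '{"claw":[0,0,0,0,0,0,0,0,0,0],"dp":[[0.045,0,0],[0.045,0,0],[0.045,0,0],[0.045,0,0],[0.045,0,0],[0.045,0,0],[0.04,0,0],[0.035,0,0],[0.03,0,0],[0.02,0,0]],"rot":[[0,0,0],[0,0,0],[0,0,0],[0,0,0],[0,0,0],[0,0,0],[0,0,0],[0,0,0],[0,0,0],[0,0,0]]}'
python3 w.py -35 0 30
python3 - <<'E'
from h import *
d=get_image("top"); np.savez("top2.npz",**d); im=d["color"][140:260,160:320,::-1]; im=cv2.resize(im,(800,600),interpolation=cv2.INTER_CUBIC); p=np.load("p.npy")
for u in proj(d,stand(p,[[0,0,.046],[.025,.0,.022]])): cv2.circle(im,tuple(int(v) for v in (u-[160,140])*5+2.5),4,(0,255,0),1)
cv2.imwrite("pics/c7.png",im)
E
```

```text
t: 15.45
eef_pos: [0.5383, 0.0118, 0.031]
eef_rot: [180.0, 0.0, 70.6]
force: [-0.1, -0.8, 0.5]
finger_gap: 0.0001
grasp_force: 0.3
t 15.45 stand mm [-48.2  -0.1  31. ] rpy [180.    0.   70.6] yaw err to stand 0.2 F [-0.1 -0.8  0.5] q [-28.  42.  29. 113. -36.  34.   6.] gap 0.0001
dp total units [ 0.088 -0.     0.007]
rot units [0.   0.   0.03]
```

View pics/c7.png

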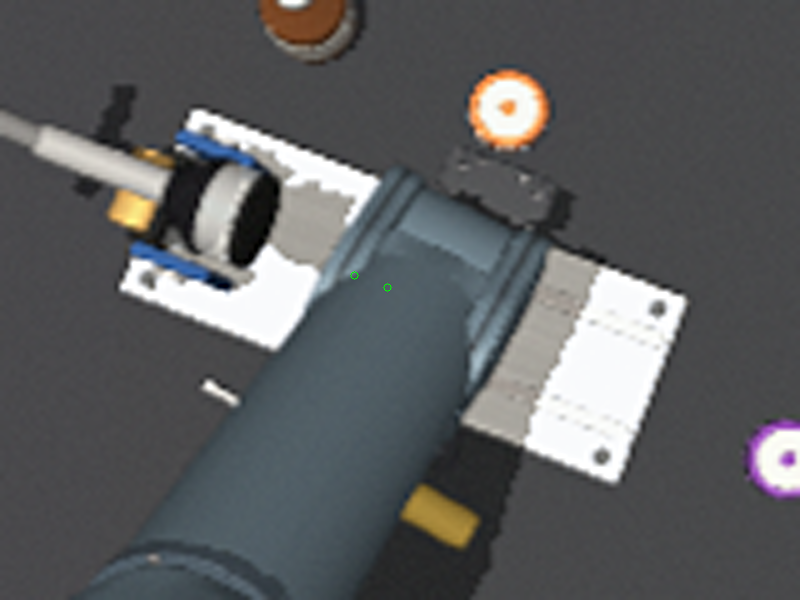

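The robot hides the cassette from the top. The bell at crop (235,215) stays clear of the wrist edge, around (330,280). I'll inch on until I feel the stop.

```bash
python3 -m inch '{"claw":[0,0,0,0,0,0,0,0,0,0],"dp":[[0.01,0,0],[0.01,0,0],[0.01,0,0],[0.01,0,0],[0.01,0,0],[0.01,0,0],[0,0,0],[0,0,0],[0,0,0],[0,0,0]],"rot":[[0,0,0],[0,0,0],[0,0,0],[0,0,0],[0,0,0],[0,0,0],[0,0,0],[0,0,0],[0,0,0],[0,0,0]]}'
python3 w.py -35 0 30
```

```text
t: 16.75
eef_pos: [0.5412, 0.02, 0.031]
eef_rot: [180.0, -0.0, 70.5]
force: [-0.4, 0.9, 0.5]
finger_gap: 0.0005
grasp_force: 0.0
t 16.75 stand mm [-39.5  -0.1  31. ] rpy [180.   -0.   70.5] yaw err to stand 0.18 F [-0.4  0.9  0.5] q [-29.  43.  29. 112. -36.  34.   5.] gap 0.0005
dp total units [ 0.03  -0.     0.007]
rot units [ 0.   -0.    0.03]
```

```bash
python3 -m inch '{"claw":[0,0,0,0,0,0,0,0,0,0],"dp":[[0.008,0,0],[0.008,0,0],[0.008,0,0],[0.008,0,0],[0.008,0,0],[0,0,0],[0,0,0],[0,0,0],[0,0,0],[0,0,0]],"rot":[[0,0,0],[0,0,0],[0,0,0],[0,0,0],[0,0,0],[0,0,0],[0,0,0],[0,0,0],[0,0,0],[0,0,0]]}'
python3 w.py -35 0 30
```

```text
t: 18.0
eef_pos: [0.5432, 0.0258, 0.031]
eef_rot: [-180.0, -0.0, 70.5]
force: [-0.5, -0.0, -0.0]
finger_gap: 0.0003
grasp_force: 0.0
t 18.0 stand mm [-33.4  -0.   31. ] rpy [-180.    -0.    70.5] yaw err to stand 0.19 F [-0.5 -0.  -0. ] q [-30.  43.  30. 112. -36.  35.   4.] gap 0.0003
dp total units [-0.011 -0.     0.006]
rot units [-0.   -0.    0.03]
```

```bash
python3 -m inch '{"claw":[0,0,0,0,0,0,0,0,0,0],"dp":[[0.008,0,0],[0.008,0,0],[0.008,0,0],[0,0,0],[0,0,0],[0,0,0],[0,0,0],[0,0,0],[0,0,0],[0,0,0]],"rot":[[0,0,0],[0,0,0],[0,0,0],[0,0,0],[0,0,0],[0,0,0],[0,0,0],[0,0,0],[0,0,0],[0,0,0]]}'
python3 w.py -35 0 30
```

```text
t: 19.25
eef_pos: [0.5435, 0.0263, 0.031]
eef_rot: [-180.0, 0.2, 70.4]
force: [-2.9, -7.0, 3.0]
finger_gap: 0.0004
grasp_force: 3.6
t 19.25 stand mm [-32.8  -0.1  31. ] rpy [-180.     0.2   70.4] yaw err to stand 0.07 F [-2.9 -7.   3. ] q [-30.  43.  30. 112. -36.  35.   4.] gap 0.0004
dp total units [-0.014 -0.001  0.007]
rot units [-0.    0.03  0.01]
```

The stop is felt at about 8 N, so the cassette is home. I back straight out, then go up.

```bash
python3 -m inch '{"claw":[0,0,0,0,0,0,0,0,0,0],"dp":[[-0.01,0,0],[-0.02,0,0],[-0.04,0,0],[-0.1,0,0],[-0.1,0,0],[-0.1,0,0],[-0.12,0,-0.1],[-0.12,0,-0.2],[-0.12,0,-0.3],[-0.12,0,-0.3]],"rot":[[0,0,0],[0,0,0],[0,0,0],[0,0,0],[0,0,0],[0,0,0],[0,0,0],[0,0,0],[0,0,0],[0,0,0]]}'
python3 -m inch '{"claw":[0,0,0,0,0,0,0,0,0,0],"dp":[[-0.15,0,-0.2],[-0.15,0,-0.2],[-0.15,0,-0.2],[-0.15,0,-0.2],[-0.15,0,0],[-0.15,0,0],[-0.15,0,0],[0,0,0],[0,0,0],[0,0,0]],"rot":[[0,0,0],[0,0,0],[0,0,0],[0,0,0],[0,0,0],[0,0,0],[0,0,0],[0,0,0],[0,0,0],[0,0,0]]}'
python3 w.py
python3 - <<'E'
from h import *
d=get_image("top"); p=np.load("p.npy"); c=np.array([np.cos(p[2]),np.sin(p[2])])
for n,im in((0,load("top")),(1,d)):
    b=(405,312,445,346) if n==0 else (330,270,400,320)
    u,k,q=blob(im,(105,120,60),(120,255,255),b); cc,r=cv2.minEnclosingCircle(q.astype(np.float32)); w=ray(im,cc,.046)[:2]-p[:2]; print(k,r,cc,(w@c).round(4),(w@[-c[1],c[0]]).round(4))
im=d["color"][120:280,130:343,::-1]; cv2.imwrite("pics/c8.png",cv2.resize(im,(799,600),interpolation=cv2.INTER_CUBIC))
E
```

```text
t: 20.5
eef_pos: [0.5011, -0.0927, 0.168]
eef_rot: [180.0, -0.0, 70.5]
force: [0.3, 0.4, 0.3]
finger_gap: 0.0001
grasp_force: 0.0
t: 21.75
eef_pos: [0.4498, -0.2387, 0.286]
eef_rot: [-180.0, -0.0, 70.6]
force: [-0.6, 0.8, 0.2]
finger_gap: 0.0004
grasp_force: 0.0
t 21.75 stand mm [-313.9   -0.9  286. ] rpy [-180.    -0.    70.6] yaw err to stand 0.27 F [-0.6  0.8  0.2] q [-16.  18.  49. 108. -15.  61.  19.] gap 0.0004
52 7.436546802520752 (271.2878723144531, 210.0757598876953) -0.1181 -0.0004
54 7.762187480926514 (236.5, 197.0) 0.0014 0.0006
```

View pics/c8.png

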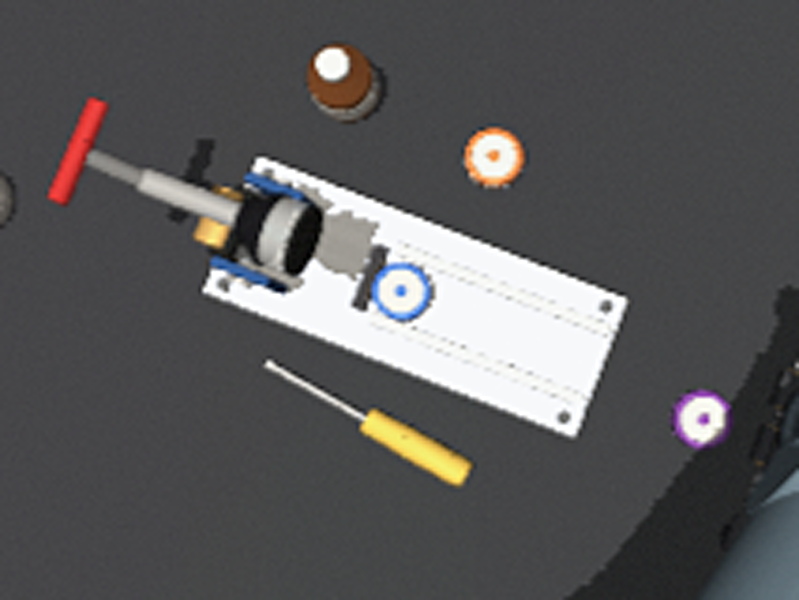

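The cassette at crop (401,291) sits against the black stop, measured about 1 mm from the seat. The arm is parked with its red bar at (78,150), the bystanders near the stand look unmoved, and the robot is clear.

```bash
python3 -c "
from station import manip
print(manip.job_done())"
```

```text
the job is handed in; nothing more can be done
None
```

The sampling arm is parked back by itself (about 1.75 rad), the blue cassette is home against the stop (measured about 1 mm from the seat), the robot finished clear, and the job is handed in; the hand-in returned no verdict.

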